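# Put four mixed-up things back on their own parking boards

### The job

The four things on the shaped parking boards all stand on the wrong board. Put each back in the middle of its own board: the jar of screws upright on the round board, the hex bolt lying on the six-sided board, the short flat wood offcut flat on the square board, and the long wood offcut lying lengthwise along the long narrow board. The empty cork mat is free for setting something down on the way; never tip the jar over.

Things in the scene. Friction and masses are not known exactly. Their poses are not given: they have to be found in the camera images.
- jar: Clear glass jar of screws with a red screw lid, round and upright, 64 mm in diameter, 86 mm high, about 0.3 kg; the glass wall is 64 mm wide up to 70 mm height. (Other jars at the back of the bench are not meant.) Closed; the lid does not come off. Origin: centre of its underside, z up.
- bolt: Steel M10 hex bolt lying on its side, 66 mm long, about 0.05 kg; shank 10 mm thick along the body's x axis, with the head (18 mm wide across y, 16 mm high) at the -x end. Origin: below the middle of its length, at the level it lies on; the shank's axis is 8 mm above the origin.
- long_block: Long softwood offcut, 160 x 42 x 38 mm (x, y, z), about 0.13 kg, lying flat on a board. (A similar offcut at the far right of the bench is not meant.) Origin: centre of its underside, x along its length, z up.
- flat_block: Short flat softwood offcut with a dark knot on top, 90 x 60 x 18 mm (x, y, z), about 0.05 kg, lying flat. Origin: centre of its underside, x along its length, z up.
- round_board: Round parking board, 124 mm in diameter; home of the jar. Plywood with a dark rubber facing, flat on top with no rim, 12 mm thick in all, fixed to the bench. Origin: centre of its underside, z up, so its top is 12 mm above the origin.
- hex_board: Six-sided (regular hexagon) parking board, 132 mm across corners, 114 mm across flats; home of the bolt. Plywood with a dark rubber facing, flat on top with no rim, 12 mm thick in all, fixed to the bench. Origin: centre of its underside, z up, so its top is 12 mm above the origin.
- square_board: Square parking board, 112 x 112 mm; home of the short flat wood offcut. Plywood with a dark rubber facing, flat on top with no rim, 12 mm thick in all, fixed to the bench. Origin: centre of its underside, z up, so its top is 12 mm above the origin.
- long_board: Long narrow parking board, 190 x 70 mm, its x axis along its length; home of the long wood offcut. Plywood with a dark rubber facing, flat on top with no rim, 12 mm thick in all, fixed to the bench. Origin: centre of its underside, z up, so its top is 12 mm above the origin.
- cork_mat: Thin plain cork mat, 150 x 110 mm (x, y), 4 mm thick, fixed to the bench, empty at the start: a free spot to park one thing. Origin: centre of its underside, z up, so its top is 4 mm above the origin.
Things that resemble listed ones, but are neither listed nor needed, are in the scene too. There is more than one size of the jar; the one meant has the size given above.

How it is judged:
By the outcome, as a careful person would: the job done as asked, in the order asked, and still so for the second after the job is handed in, with the robot touching nothing.
It also fails if it takes over 136 s, if anything falls off the work surface, if the arm or the gripper's body presses on something with over 40 N, if the wrist force passes 120 N, or if a joint passes its speed limit or range.

### The arm

A 7-joint arm with a two-finger parallel gripper is mounted at the origin on a cart in front of the work surface, level with it; the furniture and walls round the work are solid. World frame = base frame: x ahead of the robot, y to its left, z up, the work surface at z = 0. Lengths are in m, angles in rad, forces in N, time in s.
With the tool pointing down it reaches from about 0.4 to 0.85 m from the base axis. Payload 4.5 kg.
Tool frame: the origin (TCP) lies at the very end of the fingers, on their centre line; the grasp point (between the pads) lies 19 mm behind it; z points along the fingers, y is the line along which they close (so a half turn about z gives the same grasp; the last joint's range is limited). The gripper opens to 88 mm and grips with 3 to 60 N. Pads are 18 mm wide; open, the fingers measure 123 mm over their backs; the gripper's body (75 mm by 187 mm) begins 45 mm behind the grasp point.
Start: joints at [-1.102, 0.689, -0.195, 1.565, 0.157, 0.902, -0.215], TCP at [0.263, 0.567, 0.239] pointing down, gripper open.
Joint ranges: [-3.01, 3.01], [-0.46, 2.08], [-1.47, 1.51], [0.13, 2.56], [-1, 4.14], [0.04, 2.09], [-2.66, 2.66]. Speed limits (rad/s): [2.57, 2.57, 3.14, 3.14, 3.14, 3.14, 3.14].

### API

Orientations are given as a unit quaternion [x, y, z, w].
In Python, from plant import r gives the robot as it stands. The module is installed in compiled form; this text tells all that it offers.
- The arm moves only by the tool step_arm, never from a script. Its argument "increments" is a list of rows, each a list of 2 entries, a list of its own where there are three numbers: the shift along the world's x, y, z in cm, then the turn, a rotation vector about the world's x, y, z in degrees. A call has exactly 10 rows; each row shifts and turns the commanded pose from where the row before left it; what a row does not reach is not made up. A row lasts 1/10 s, in which the tool goes at most 50 mm and 8.59 degrees, less where a joint would pass 70% of its speed; a pose out of reach is approached as far as the arm can. A call is refused whole if a number of a shift passes 5 or a number of a turn 8.59, either way. A call with a gripper value outside its range is refused whole. "fingers" is the opening, from 0 (shut) to 1 (fully open), set as the call begins (left out, the last holds). The fingers move at their own pace and stop on an object; "grip_force" is the grip in N (left out, the last holds). Time passes only in rows, so rows that do not move let the fingers close, or fill a call up. It gives the time, the measured TCP pose, the force, the opening and the grip force at its end, in the units of the state.
- r.get_state(): the state, without advancing time (a new reading comes with each control period).
- r.snapshot(name): name is "scene" or "top" or "wrist"; returns (picture, depth): 420x560x3 uint8, red, green, blue; 420x560 float32, m along the optical axis (not along the pixel's ray), 0 where there is no reading.
- r.calibration(name): a dict with "fov_y" (degrees; the focal length in pixels is half the picture's height over the tangent of half this angle, whatever the lens; pixels are square), "cx", "cy" (the principal point, pixels), "R" (3x3) and "t" (3): a world point X has camera coordinates R X + t. Camera axes: x right, y down, z forward; pixel columns grow to the right and rows downward; lengths in m; the calibration is good to about 2 mm. A picture is of the moment at which its call begins: read the wrist's pose just before it. calibration takes no time and is no camera call; for the wrist camera it gives the pose at the moment of the call.
- r.finish_job(): hands the job in; it is judged then, once.
The state is a dict: "clock": time; "q": joint angles; "qd": joint speeds; "joint_torque": joint torques, N m; "tool_pos": TCP position; "eef_rot": TCP orientation; "contact_force": force on the tool from outside, world axes, zero at the start; "moment": the same for the moment, N m; "opening": opening from 0.0 (shut) to 1.0 (fully open); "finger_force": force on a finger pad.
Only numpy, scipy, OpenCV 4.12 (cv2) and the standard library are available. Lean on these libraries where they do the work, as an engineer would, in place of code of your own. Each camera call takes 0.05 s, during which the arm holds its last target. There are 200 camera calls.

## Working session

There is one attempt and no reset: what is moved stays moved. The work goes in short steps, Python scripts to look and compute and a tool call to move; the robot and the scene stay as the last step left them, time stands still between calls to the robot, and variables do not carry over. Pictures are saved under pics/ and viewed, at most 14 in all, crops included, and the job is handed in when it is done.

Besides the shell and the picture viewer there is one more tool, called after "Call:" as name(argument=value, ...) on one line, values as JSON. step_arm: Moves the arm, as the interface text tells. Its arguments: {"type":"object","properties":{"increments":{"type":"array","items":{"type":"array"}},"fingers":{"type":"number"},"grip_force":{"type":"number"}},"required":["increments"]}

```bash
mkdir -p pics; cat > h.py <<'E'
import numpy as np, cv2
from plant import r
def cal(n):
    c=r.calibration(n); f=210/np.tan(np.radians(c["fov_y"])/2)
    return f,c["cx"],c["cy"],np.array(c["R"]),np.array(c["t"])
def ray(C,u,v,z):
    f,cx,cy,R,t=C; d=R.T@np.array([(u-cx)/f,(v-cy)/f,1]); o=-R.T@t
    return o+d*(z-o[2])/d[2]
def pts(C,D):
    f,cx,cy,R,t=C; v,u=np.indices(D.shape)
    P=np.stack([(u-cx)/f*D,(v-cy)/f*D,D],-1)
    return (P-t)@R
def save(n,im): cv2.imwrite("pics/"+n+".png",im[...,::-1])
E
python3 - <<'E'
from h import *
for n in("top","scene"):
    C=cal(n);im,D=r.snapshot(n);save(n+"0",im);np.savez(n+"0.npz",im=im,D=D,C=np.array(C,dtype=object))
    print(n,C[0],C[1:3],(-C[3].T@C[4]).round(3))
s=r.get_state();print(s["clock"],s["tool_pos"],s["eef_rot"],s["opening"])
E
```

```text
top 426.3949359932435 (276.37696292927706, 212.07594832881094) [ 0.186 -0.083  1.347]
scene 462.88586888298863 (282.08198596061203, 208.84171881973185) [ 0.095 -0.745  0.911]
0.1 [0.26308369 0.56631501 0.23799624] [ 2.15656615e-01  9.76468914e-01 -8.19618759e-04 -1.10492640e-04] 0.999577837267186
```

View pics/top0.png

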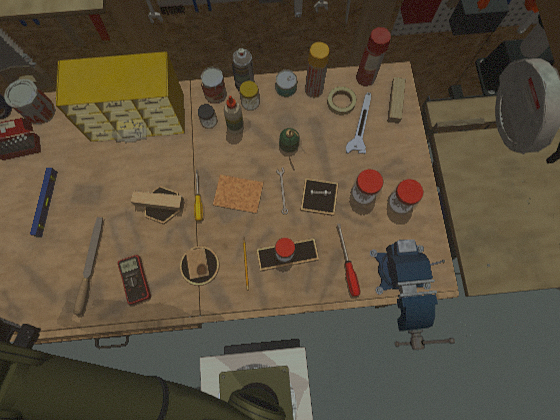

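View pics/scene0.png

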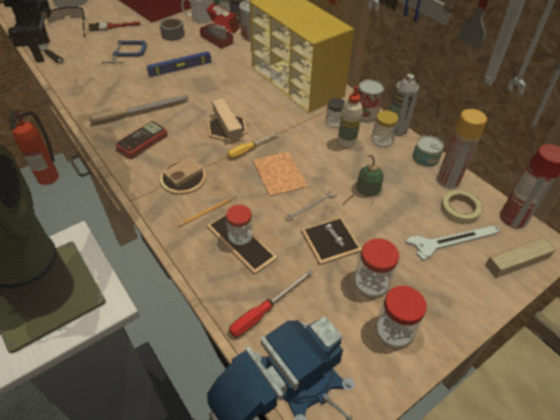

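The top view shows the jar on the long board (285,250), the bolt on the square board (320,193), the long offcut on the hex board (158,202) and the flat one on the round board (200,265). The cork mat is at (238,193). There are three red-lidded jars: (285,247) is small, while (369,185) and (408,195) are larger. I'll measure their lids and check an enlarged crop.

```bash
python3 - <<'E'
from h import *
d=np.load("top0.npz",allow_pickle=True);im,D,C=d["im"],d["D"],tuple(d["C"])
crop=im[140:300,125:435];save("crop0",cv2.resize(crop,None,fx=2.5,fy=2.5,interpolation=cv2.INTER_CUBIC))
P=pts(C,D);hsv=cv2.cvtColor(im,cv2.COLOR_RGB2HSV)
red=(((hsv[...,0]<8)|(hsv[...,0]>172))&(hsv[...,1]>150)&(hsv[...,2]>90)).astype(np.uint8)
n,L,S,c=cv2.connectedComponentsWithStats(red)
for i in range(1,n):
    if S[i,4]>150 and 150<c[i,1]<300 and c[i,0]>250:
        z=np.median(P[...,2][L==i]);p=ray(C,*c[i],z);print("red",c[i].round(1),S[i],"z",z.round(3),p.round(3),"diam",(S[i,2:4]*(1.347-z)/C[0]).round(3))
for nm,(a,b,e,g) in dict(hex=(138,180,188,226),round=(176,242,224,290),square=(298,176,344,218),long=(254,232,324,274)).items():
    m=np.zeros(red.shape,np.uint8);m[b:g,a:e]=((hsv[...,2]<62))[b:g,a:e]
    k=cv2.findContours(m,0,2)[0];k=[x for x in k if cv2.contourArea(x)>20]
    q=np.vstack(k)[:,0];w=np.array([ray(C,u,v,.012)[:2] for u,v in q]).astype(np.float32)
    print(nm,[cv2.contourArea(x) for x in k],cv2.minAreaRect(w),cv2.minEnclosingCircle(w))
m=((hsv[...,0]<20)&(hsv[...,1]>110)&(hsv[...,2]>120)).astype(np.uint8)
z=np.median(P[150:290,210:350,2]);print("bench z",z)
# wood tops by depth
for nm,(a,b,e,g),zl in(("longb",(120,180,195,226),.05),("flatb",(176,242,224,290),.03)):
    m=np.zeros(red.shape,np.uint8);Z=P[...,2];m[b:g,a:e]=((Z>zl-.012)&(Z<zl+.015))[b:g,a:e]
    k=max(cv2.findContours(m,0,2)[0],key=cv2.contourArea);w=np.array([ray(C,u,v,zl)[:2] for u,v in k[:,0]]).astype(np.float32)
    print(nm,cv2.minAreaRect(w),np.median(Z[m>0]))
E
```

```text
red [369.9 180.7] [358 169  25  24 477] z 0.116 [ 0.616 -0.407  0.116] diam [0.072 0.069]
red [409.8 190.8] [397 179  26  25 489] z 0.117 [ 0.572 -0.523  0.117] diam [0.075 0.072]
red [284.6 246.9] [275 238  20  19 295] z 0.099 [ 0.439 -0.126  0.099] diam [0.059 0.056]
red [352.1 279.7] [346 262  14  34 257] z 0.028 [ 0.331 -0.325  0.028] diam [0.043 0.105]
hex [236.5, 46.0] ((0.635852575302124, 0.2547735571861267), (0.0977092906832695, 0.10228195041418076), 63.08330154418945) ((0.6398249864578247, 0.261798620223999), 0.05774030089378357)
round [306.0] ((0.41972965002059937, 0.14469560980796814), (0.09734061360359192, 0.10884349048137665), 11.6803617477417) ((0.4251411259174347, 0.1459735482931137), 0.05497525632381439)
square [775.5] ((0.6163943409919739, -0.2597562074661255), (0.09798967838287354, 0.09761127829551697), 75.43869018554688) ((0.6170626282691956, -0.2598630487918854), 0.06710594892501831)
long [609.5] ((0.4333993196487427, -0.13454684615135193), (0.055271632969379425, 0.17590361833572388), 5.3609619140625) ((0.43474650382995605, -0.13368529081344604), 0.09060805290937424)
bench z 0.0017734169546104416
longb ((0.6413005590438843, 0.26582425832748413), (0.16323833167552948, 0.04521165415644646), 78.15396881103516) 0.05086853660673498
flatb ((0.42687538266181946, 0.14743146300315857), (0.09251995384693146, 0.061655037105083466), 6.8703932762146) 0.030634976266057285
```

View pics/crop0.png

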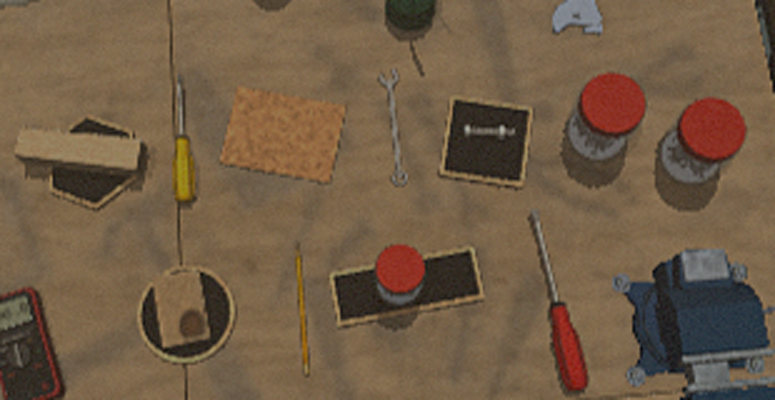

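The crop confirms it. The jar at (285,247) has its lid top at z≈0.099 (12+86 mm), so it is the one meant; the two at z≈0.117 are bigger. The board facings match their sizes minus a 7 mm rim.

Plan:
1. Flat block to the cork mat.
2. Jar to the round board.
3. Long block to the long board.
4. Bolt to the hex board.
5. Flat block to the square board.

First I'll approach the flat block at (0.427, 0.147), yaw 6.9°.

Call:
step_arm(increments=[[[1.64,-4.19,0],[0,0,3.2]],[[1.64,-4.19,0],[0,0,3.2]],[[1.64,-4.19,0],[0,0,3.2]],[[1.64,-4.19,0],[0,0,3.2]],[[1.64,-4.19,0],[0,0,3.2]],[[1.64,-4.19,0],[0,0,3.2]],[[1.64,-4.19,0],[0,0,3.2]],[[1.64,-4.19,0],[0,0,3.2]],[[1.64,-4.19,0],[0,0,3.2]],[[1.64,-4.19,0],[0,0,3.2]]], fingers=1)

```text
clock: 1.1
tool_pos: [0.4275, 0.146, 0.2386]
eef_rot: [-0.063, 0.998, -0.0, -0.0]
contact_force: [1.7, 0.1, 0.3]
opening: 1.003
finger_force: 0.0
```

```bash
cat >> h.py <<'E'
def st():
    s=r.get_state();q=s["eef_rot"];from scipy.spatial.transform import Rotation as Ro
    M=Ro.from_quat(q).as_matrix();print("t",round(s["clock"],2),"pos",np.round(s["tool_pos"],4),"yawY",np.degrees(np.arctan2(M[1,1],M[0,1])).round(1),"tilt",np.degrees(M[:2,2]).round(2),"op",round(float(s["opening"]),3),"F",np.round(s["contact_force"],1),"q7",round(s["q"][6],2),"ff",s["finger_force"])
E
python3 - <<'E'
from h import *
st();C=cal("wrist");im,D=r.snapshot("wrist");save("w1",im);np.savez("w1.npz",im=im,D=D,C=np.array(C,dtype=object))
P=pts(C,D);Z=P[...,2];m=((Z>.022)&(Z<.04)&(P[...,0]>.33)&(P[...,0]<.52)&(P[...,1]>.06)&(P[...,1]<.23)).astype(np.uint8)
m=cv2.morphologyEx(m,cv2.MORPH_OPEN,np.ones((5,5)))
k=max(cv2.findContours(m,0,2)[0],key=cv2.contourArea);w=np.array([ray(C,u,v,.03)[:2] for u,v in k[:,0]],np.float32)
print(cv2.minAreaRect(w),np.median(Z[m>0]))
d=np.load("top0.npz",allow_pickle=True);im,C=d["im"],tuple(d["C"]);h=cv2.cvtColor(im,cv2.COLOR_RGB2HSV)
m=np.zeros(Z.shape,np.uint8);m[165:222,205:272]=((h[...,0]<16)&(h[...,1]>115)&(h[...,2]>100))[165:222,205:272];m=cv2.morphologyEx(m,cv2.MORPH_OPEN,np.ones((3,3)))
k=max(cv2.findContours(m,0,2)[0],key=cv2.contourArea);w=np.array([ray(C,u,v,.004)[:2] for u,v in k[:,0]],np.float32);print("mat",cv2.minAreaRect(w))
E
```

```text
t 1.1 pos [0.4275 0.146  0.2386] yawY 97.2 tilt [-0.02 -0.01] op 1.003 F [1.7 0.1 0.3] q7 0.91 ff 0.0
((0.42916837334632874, 0.1468467116355896), (0.09022635221481323, 0.05968596413731575), 6.612750053405762) 0.03115305241355585
mat ((0.654360830783844, 0.007181406021118164), (0.14884911477565765, 0.10899636149406433), 73.54377746582031)
```

View pics/w1.png

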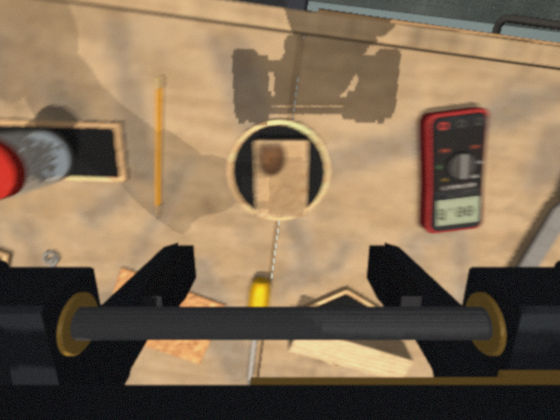

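The wrist view shows the flat block centred at (280,175) on the round board, with the fingers straddling it. Its fit is 90×60 mm at z 0.031, which agrees with the given size. I'll descend and close.

Call:
step_arm(increments=[[[0.15,0.1,-3.5],[0,0,-0.6]],[[0,0,-3.5],[0,0,0]],[[0,0,-3.5],[0,0,0]],[[0,0,-3.5],[0,0,0]],[[0,0,-3],[0,0,0]],[[0,0,-2.5],[0,0,0]],[[0,0,-1.5],[0,0,0]],[[0,0,-0.8],[0,0,0]],[[0,0,-0.5],[0,0,0]],[[0,0,0],[0,0,0]]])

```text
clock: 2.15
tool_pos: [0.4296, 0.1494, 0.0176]
eef_rot: [-0.057, 0.998, -0.001, -0.002]
contact_force: [-0.0, 0.7, -0.0]
opening: 1.003
finger_force: 0.0
```

Call:
step_arm(increments=[[[0,0,0],[0,0,0]],[[0,0,0],[0,0,0]],[[0,0,0],[0,0,0]],[[0,0,0],[0,0,0]],[[0,0,0],[0,0,0]],[[0,0,0],[0,0,0]],[[0,0,0],[0,0,0]],[[0,0,0],[0,0,0]],[[0,0,0],[0,0,0]],[[0,0,0],[0,0,0]]], fingers=0, grip_force=20)

```text
clock: 3.15
tool_pos: [0.43, 0.1492, 0.0185]
eef_rot: [-0.057, 0.998, -0.0, -0.001]
contact_force: [0.0, 0.2, 5.6]
opening: 0.68
finger_force: 20.0
```

Call:
step_arm(increments=[[[0,0,3],[0,0,0]],[[0,0,4],[0,0,0]],[[2.24,-1.42,1],[0,0,-2.1]],[[2.8,-1.78,0],[0,0,-2.7]],[[2.8,-1.78,0],[0,0,-2.7]],[[2.8,-1.78,0],[0,0,-2.7]],[[2.8,-1.78,0],[0,0,-2.7]],[[2.8,-1.78,0],[0,0,-2.7]],[[2.8,-1.78,0],[0,0,-2.7]],[[2.8,-1.78,0],[0,0,-2.7]]])

```text
clock: 4.15
tool_pos: [0.6487, 0.0091, 0.0977]
eef_rot: [0.127, 0.992, -0.0, -0.002]
contact_force: [0.0, 0.2, 0.2]
opening: 0.677
finger_force: 20.0
```

```bash
python3 - <<'E'
from h import *
st()
E
```

```text
t 4.15 pos [0.6487 0.0091 0.0977] yawY 75.4 tilt [-0.25 -0.01] op 0.677 F [0.  0.2 0.2] q7 0.71 ff 19.99809443950653
```

Call:
step_arm(increments=[[[0.3,0,-2],[0,0,0]],[[0,0,-2],[0,0,0]],[[0,0,-2],[0,0,0]],[[0,0,-1],[0,0,0]],[[0,0,-0.7],[0,0,0]],[[0,0,-0.4],[0,0,0]],[[0,0,-0.3],[0,0,0]],[[0,0,-0.2],[0,0,0]],[[0,0,-0.1],[0,0,0]],[[0,0,0],[0,0,0]]])

```text
clock: 5.15
tool_pos: [0.6515, 0.0103, 0.0116]
eef_rot: [0.126, 0.992, -0.0, -0.001]
contact_force: [0.1, -0.5, -0.5]
opening: 0.681
finger_force: 20.0
```

Call:
step_arm(increments=[[[0,0,0],[0,0,0]],[[0,0,0],[0,0,0]],[[0,0,0],[0,0,0]],[[0,0,0],[0,0,0]],[[0,0,0],[0,0,0]],[[0,0,0],[0,0,0]],[[0,0,1],[0,0,0]],[[0,0,3],[0,0,0]],[[0,0,5],[0,0,0]],[[0,0,5],[0,0,0]]], fingers=1)

```text
clock: 6.15
tool_pos: [0.6506, 0.0103, 0.1529]
eef_rot: [0.126, 0.992, -0.0, -0.002]
contact_force: [1.4, -0.8, 0.1]
opening: 0.997
finger_force: 0.0
```

```bash
python3 - <<'E'
from h import *
st()
E
```

```text
t 6.15 pos [0.6506 0.0103 0.1529] yawY 75.5 tilt [-0.24 -0.  ] op 0.997 F [ 1.4 -0.8  0.1] q7 0.75 ff 0.0
```

Call:
step_arm(increments=[[[0,0,4],[0,0,0]],[[-1.4,-1,4],[0,0,0]],[[-2.5,-1.6,2],[0,0,0]],[[-2.5,-1.6,0],[0,0,0]],[[-2.5,-1.6,0],[0,0,0]],[[-2.5,-1.6,0],[0,0,0]],[[-2.5,-1.6,0],[0,0,0]],[[-2.5,-1.6,0],[0,0,0]],[[-2.5,-1.6,0],[0,0,0]],[[-2.5,-1.6,0],[0,0,0]]])

```text
clock: 7.15
tool_pos: [0.4362, -0.1282, 0.252]
eef_rot: [0.126, 0.992, -0.001, -0.001]
contact_force: [0.8, -0.2, -0.2]
opening: 1.001
finger_force: 0.0
```

```bash
python3 - <<'E'
from h import *
st();C=cal("wrist");im,D=r.snapshot("wrist");save("w2",im)
P=pts(C,D);h=cv2.cvtColor(im,cv2.COLOR_RGB2HSV)
red=(((h[...,0]<8)|(h[...,0]>172))&(h[...,1]>140)&(h[...,2]>70)&(abs(P[...,0]-.44)<.07)&(abs(P[...,1]+.13)<.07)&(P[...,2]>.093)).astype(np.uint8)
k=max(cv2.findContours(red,0,2)[0],key=cv2.contourArea)
w=np.array([ray(C,u,v,.098)[:2] for u,v in k[:,0]],np.float32)
print(cv2.minEnclosingCircle(w),cv2.fitEllipse(w),np.median(P[...,2][red>0]))
# long board facing, round board ellipse
def face(zl,box,T=62):
    m=((h[...,2]<T)&(P[...,2]>.004)&(P[...,2]<.02)&(P[...,0]>box[0])&(P[...,0]<box[1])&(P[...,1]>box[2])&(P[...,1]<box[3])).astype(np.uint8)
    m=cv2.morphologyEx(m,cv2.MORPH_OPEN,np.ones((3,3)))
    k=[x for x in cv2.findContours(m,0,2)[0] if cv2.contourArea(x)>150]
    if not k: return None
    return np.array([ray(C,u,v,zl)[:2] for u,v in np.vstack(k)[:,0]],np.float32)
w=face(.012,(.36,.52,-.25,-.02)); 
if w is not None: print("long",cv2.minAreaRect(w))
w=face(.012,(.34,.52,.06,.23))
if w is not None: print("round",cv2.minEnclosingCircle(w))
E
```

```text
t 7.15 pos [ 0.4362 -0.1282  0.252 ] yawY 75.5 tilt [-0.12 -0.05] op 1.001 F [ 0.8 -0.2 -0.2] q7 0.97 ff 0.0
((0.4384506046772003, -0.12804299592971802), 0.02952062338590622) ((0.43822750449180603, -0.1283155381679535), (0.05641249939799309, 0.05835752561688423), 48.82304382324219) 0.09871092860401481
long ((0.43240541219711304, -0.1373264640569687), (0.053126413375139236, 0.1737688034772873), 5.3957953453063965)
round ((0.4244263172149658, 0.14354418218135834), 0.054626937955617905)
```

View pics/w2.png

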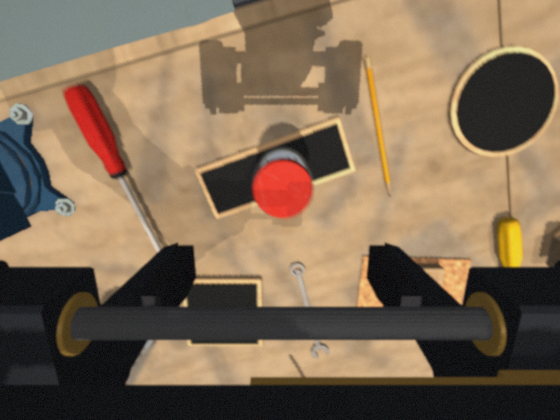

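The wrist view shows the jar lid at (282,188), the empty round board at (503,102) and the long board around (275,165). The jar is at (0.438, −0.128), lid radius 29 mm at z 0.099. I'll descend and grip the glass.

Call:
step_arm(increments=[[[0.2,0,-3],[0,0,0]],[[0,0,-3.5],[0,0,0]],[[0,0,-3.5],[0,0,0]],[[0,0,-3],[0,0,0]],[[0,0,-2.5],[0,0,0]],[[0,0,-2],[0,0,0]],[[0,0,-1.5],[0,0,0]],[[0,0,-1],[0,0,0]],[[0,0,-0.7],[0,0,0]],[[0,0,0],[0,0,0]]])

```text
clock: 8.2
tool_pos: [0.4397, -0.1274, 0.0441]
eef_rot: [0.126, 0.992, -0.0, -0.001]
contact_force: [0.4, -0.3, 0.7]
opening: 1.0
finger_force: 0.0
```

Call:
step_arm(increments=[[[0,0,0],[0,0,0]],[[0,0,0],[0,0,0]],[[0,0,0],[0,0,0]],[[0,0,0],[0,0,0]],[[0,0,0],[0,0,0]],[[0,0,0],[0,0,0]],[[0,0,0],[0,0,0]],[[0,0,0],[0,0,0]],[[0,0,0],[0,0,0]],[[0,0,0],[0,0,0]]], fingers=0, grip_force=30)

```text
clock: 9.2
tool_pos: [0.4402, -0.1266, 0.0448]
eef_rot: [0.126, 0.992, 0.001, -0.0]
contact_force: [1.4, 3.3, 5.7]
opening: 0.691
finger_force: 30.0
```

Call:
step_arm(increments=[[[0,0,0.5],[0,0,0]],[[0,0,0.5],[0,0,0]],[[0,0,1],[0,0,0]],[[0,0,1],[0,0,0]],[[0,0,1],[0,0,0]],[[0,0,1],[0,0,0]],[[0,0,1],[0,0,0]],[[0,0,0.5],[0,0,0]],[[0,0,0],[0,0,0]],[[0,0,0],[0,0,0]]])

```text
clock: 10.2
tool_pos: [0.4389, -0.128, 0.1091]
eef_rot: [0.127, 0.992, -0.0, -0.002]
contact_force: [-0.8, -1.0, -3.7]
opening: 0.691
finger_force: 29.8
```

```bash
python3 - <<'E'
from h import *
st();im,D=r.snapshot("scene");save("s2",cv2.resize(im[130:330,150:430],None,fx=2.5,fy=2.5))
E
```

```text
t 10.2 pos [ 0.4389 -0.128   0.1091] yawY 75.5 tilt [-0.2  -0.02] op 0.691 F [-0.8 -1.  -3.7] q7 0.67 ff 29.8469185110298
```

View pics/s2.png

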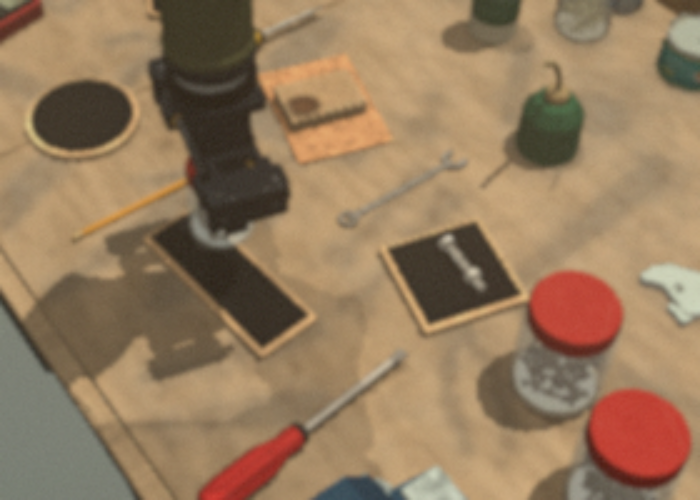

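The jar hangs upright in the grip, bottom at about (220,235) in the crop, and the measured load of 3.7 N fits. I'll carry it to the round board.

Call:
step_arm(increments=[[[-0.14,1.2,0],[0,0,0]],[[-0.14,2.5,0],[0,0,0]],[[-0.14,3.5,0],[0,0,0]],[[-0.14,4,0],[0,0,0]],[[-0.14,4,0],[0,0,0]],[[-0.14,4,0],[0,0,0]],[[-0.14,3.5,0],[0,0,0]],[[-0.14,2.5,0],[0,0,0]],[[-0.14,1.5,0],[0,0,0]],[[-0.14,0.5,0],[0,0,0]]])

```text
clock: 11.25
tool_pos: [0.425, 0.1468, 0.109]
eef_rot: [0.124, 0.992, 0.0, -0.001]
contact_force: [0.1, -0.2, -4.0]
opening: 0.694
finger_force: 29.8
```

```bash
python3 - <<'E'
from h import *
st()
E
```

```text
t 11.25 pos [0.425  0.1468 0.109 ] yawY 75.7 tilt [-0.16  0.07] op 0.694 F [ 0.1 -0.2 -4. ] q7 0.15 ff 29.841411445231643
```

Call:
step_arm(increments=[[[0,-0.2,-1],[0,0,0]],[[0,0,-1.5],[0,0,0]],[[0,0,-1.5],[0,0,0]],[[0,0,-1],[0,0,0]],[[0,0,-0.6],[0,0,0]],[[0,0,-0.3],[0,0,0]],[[0,0,-0.2],[0,0,0]],[[0,0,-0.2],[0,0,0]],[[0,0,-0.1],[0,0,0]],[[0,0,0],[0,0,0]]])

```text
clock: 12.25
tool_pos: [0.4254, 0.1423, 0.0454]
eef_rot: [0.126, 0.992, -0.0, -0.001]
contact_force: [-0.7, -0.0, -3.6]
opening: 0.691
finger_force: 29.8
```

Call:
step_arm(increments=[[[0,0,0],[0,0,0]],[[0,0,0],[0,0,0]],[[0,0,0],[0,0,0]],[[0,0,0],[0,0,0]],[[0,0,0],[0,0,0]],[[0,0,0],[0,0,0]],[[0,0,0],[0,0,0]],[[0,0,0],[0,0,0]],[[0,0,0],[0,0,0]],[[0,0,0],[0,0,0]]], fingers=1)

```text
clock: 13.25
tool_pos: [0.4253, 0.1423, 0.0453]
eef_rot: [0.126, 0.992, -0.0, -0.001]
contact_force: [-0.1, -0.3, 0.2]
opening: 0.997
finger_force: 0.0
```

Call:
step_arm(increments=[[[0,0,1],[0,0,0]],[[0,0,2],[0,0,0]],[[0,0,2],[0,0,0]],[[0,0,2],[0,0,0]],[[0,0,2],[0,0,0]],[[0,0,3],[0,0,0]],[[0,0,3],[0,0,0]],[[0,0,3],[0,0,0]],[[0,0,2.5],[0,0,0]],[[0,0,0],[0,0,0]]])

```text
clock: 14.25
tool_pos: [0.4267, 0.1431, 0.2529]
eef_rot: [0.127, 0.992, 0.001, 0.001]
contact_force: [-0.4, 0.5, -0.2]
opening: 1.004
finger_force: 0.0
```

```bash
python3 - <<'E'
from h import *
st();C=cal("wrist");im,D=r.snapshot("wrist")
P=pts(C,D);h=cv2.cvtColor(im,cv2.COLOR_RGB2HSV)
red=(((h[...,0]<8)|(h[...,0]>172))&(h[...,1]>140)&(h[...,2]>70)&(abs(P[...,0]-.425)<.07)&(abs(P[...,1]-.145)<.07)&(P[...,2]>.093)).astype(np.uint8)
k=max(cv2.findContours(red,0,2)[0],key=cv2.contourArea)
w=np.array([ray(C,u,v,.098)[:2] for u,v in k[:,0]],np.float32)
print("jar",cv2.minEnclosingCircle(w),np.median(P[...,2][red>0]))
m=((h[...,2]<62)&(P[...,2]>.004)&(P[...,2]<.02)&(abs(P[...,0]-.425)<.08)&(abs(P[...,1]-.145)<.08)).astype(np.uint8)
k=np.vstack([x for x in cv2.findContours(m,0,2)[0] if cv2.contourArea(x)>150])
print("board",cv2.minEnclosingCircle(np.array([ray(C,u,v,.012)[:2] for u,v in k[:,0]],np.float32)))
E
```

```text
t 14.25 pos [0.4267 0.1431 0.2529] yawY 75.5 tilt [0.16 0.11] op 1.004 F [-0.4  0.5 -0.2] q7 0.4 ff 0.0
jar ((0.42422589659690857, 0.14003418385982513), 0.029632678255438805) 0.09870912672286947
board ((0.425564706325531, 0.1444798856973648), 0.05410338565707207)
```

Jar upright, lid at z 0.099, about 4 mm from the board's middle. Next is the long block; I'll check the cabinet clearance near it first.

```bash
python3 - <<'E'
from h import *
d=np.load("top0.npz",allow_pickle=True);P=pts(tuple(d["C"]),d["D"])
for a in np.arange(.05,.5,.05):
    m=(P[...,1]>a)&(P[...,1]<a+.05)&(P[...,2]>.06)&(P[...,0]>.55)&(P[...,2]<.6)
    print(round(a,2),np.percentile(P[...,0][m],1).round(3) if m.any() else None,m.sum(),P[...,2][m].max().round(3) if m.any() else None)
E
```

```text
0.05 0.902 1432 0.351
0.1 0.91 1032 0.362
0.15 0.89 2094 0.365
0.2 0.883 2360 0.539
0.25 0.856 2548 0.543
0.3 0.844 2338 0.543
0.35 0.846 2472 0.544
0.4 0.885 2511 0.543
0.45 0.886 2121 0.544
```

Call:
step_arm(increments=[[[1,0.6,0],[0,0,-8.5]],[[2.3,1.3,0],[0,0,-8.5]],[[2.3,1.3,0],[0,0,-8.5]],[[2.3,1.3,0],[0,0,-8.5]],[[2.3,1.3,0],[0,0,-8.5]],[[2.3,1.3,0],[0,0,-8.5]],[[2.3,1.3,0],[0,0,-8.5]],[[2.3,1.3,0],[0,0,-8.5]],[[2.3,1.3,0],[0,0,-8.5]],[[2,1.3,0],[0,0,-8.5]]])

```text
clock: 15.3
tool_pos: [0.6395, 0.2652, 0.248]
eef_rot: [0.765, 0.644, -0.001, -0.001]
contact_force: [0.3, 0.4, -0.1]
opening: 1.001
finger_force: 0.0
```

```bash
python3 - <<'E'
from h import *
st();C=cal("wrist");im,D=r.snapshot("wrist");save("w3",im)
P=pts(C,D);Z=P[...,2];m=((Z>.042)&(Z<.06)&(abs(P[...,0]-.64)<.07)&(abs(P[...,1]-.265)<.12)).astype(np.uint8)
m=cv2.morphologyEx(m,cv2.MORPH_OPEN,np.ones((5,5)))
k=max(cv2.findContours(m,0,2)[0],key=cv2.contourArea);print(cv2.minAreaRect(np.array([ray(C,u,v,.05)[:2] for u,v in k[:,0]],np.float32)),np.median(Z[m>0]))
E
```

```text
t 15.3 pos [0.6395 0.2652 0.248 ] yawY -9.9 tilt [-0.15 -0.01] op 1.001 F [ 0.3  0.4 -0.1] q7 -0.74 ff 0.0
((0.6457770466804504, 0.2670038938522339), (0.15903311967849731, 0.04162737354636192), 77.56010437011719) 0.05126433740161157
```

View pics/w3.png

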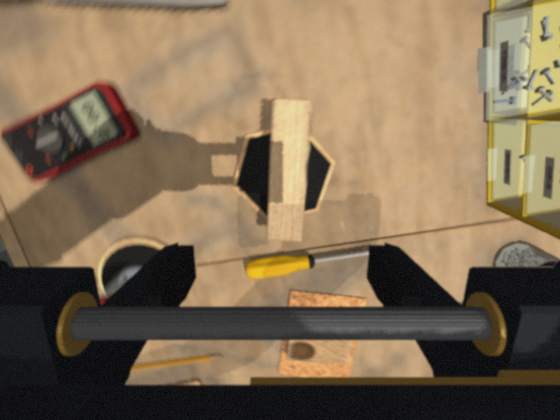

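The wrist view shows the long block at (290,170) on the hex board, fitting 159×42 mm at z 0.051. Everything else is clear. I'll descend and grip.

Call:
step_arm(increments=[[[0.6,0.2,-3.5],[0,0,-2.5]],[[0,0,-3.5],[0,0,0]],[[0,0,-3.5],[0,0,0]],[[0,0,-3.5],[0,0,0]],[[0,0,-3],[0,0,0]],[[0,0,-2.5],[0,0,0]],[[0,0,-1.5],[0,0,0]],[[0,0,-1],[0,0,0]],[[0,0,-0.6],[0,0,0]],[[0,0,0],[0,0,0]]])

```text
clock: 16.35
tool_pos: [0.6452, 0.2673, 0.024]
eef_rot: [0.777, 0.629, 0.001, -0.001]
contact_force: [0.0, -0.5, 0.6]
opening: 0.997
finger_force: 0.0
```

Call:
step_arm(increments=[[[0,0,0],[0,0,0]],[[0,0,0],[0,0,0]],[[0,0,0],[0,0,0]],[[0,0,0],[0,0,0]],[[0,0,0],[0,0,0]],[[0,0,0],[0,0,0]],[[0,0,0],[0,0,0]],[[0,0,0],[0,0,0]],[[0,0,0],[0,0,0]],[[0,0,0],[0,0,0]]], fingers=0, grip_force=30)

```text
clock: 17.35
tool_pos: [0.6454, 0.2673, 0.0244]
eef_rot: [0.777, 0.629, 0.001, -0.001]
contact_force: [-0.6, -0.3, 2.3]
opening: 0.475
finger_force: 30.0
```

Call:
step_arm(increments=[[[0,0,1],[0,0,0]],[[0,0,2],[0,0,0]],[[0,0,2],[0,0,0]],[[0,0,2],[0,0,0]],[[0,0,2],[0,0,0]],[[0,0,1],[0,0,0]],[[0,0,0],[0,0,0]],[[0,0,0],[0,0,0]],[[0,0,0],[0,0,0]],[[0,0,0],[0,0,0]]])

```text
clock: 18.35
tool_pos: [0.6446, 0.267, 0.1231]
eef_rot: [0.777, 0.629, -0.0, -0.001]
contact_force: [-0.6, -0.4, -1.5]
opening: 0.474
finger_force: 30.0
```

```bash
python3 - <<'E'
from h import *
st()
E
```

```text
t 18.35 pos [0.6446 0.267  0.1231] yawY -12.0 tilt [-0.13  0.11] op 0.474 F [-0.6 -0.4 -1.5] q7 -0.79 ff 29.98993002343923
```

Call:
step_arm(increments=[[[-1,-2,1],[0,0,1.75]],[[-2,-3.8,1],[0,0,1.75]],[[-2,-3.8,1],[0,0,1.75]],[[-2,-4,0],[0,0,1.75]],[[-2.2,-4,0],[0,0,1.75]],[[-2.2,-4,0],[0,0,1.75]],[[-2.2,-4,0],[0,0,1.75]],[[-2.2,-4,0],[0,0,1.75]],[[-2.2,-4,0],[0,0,1.75]],[[-1.6,-3.2,-1],[0,0,1.75]]])

```text
clock: 19.35
tool_pos: [0.448, -0.1032, 0.1447]
eef_rot: [0.673, 0.74, 0.0, -0.001]
contact_force: [0.3, -0.4, -0.8]
opening: 0.476
finger_force: 30.0
```

Call:
step_arm(increments=[[[-1,-2,-1],[0,0,0]],[[-0.6,-1.5,-1],[0,0,0]],[[0,0,-1],[0,0,0]],[[0,0,-1],[0,0,0]],[[0,0,-1],[0,0,0]],[[0,0,0],[0,0,0]],[[0,0,0],[0,0,0]],[[0,0,0],[0,0,0]],[[0,0,0],[0,0,0]],[[0,0,0],[0,0,0]]])

```text
clock: 20.35
tool_pos: [0.4335, -0.1357, 0.0946]
eef_rot: [0.672, 0.74, 0.001, -0.001]
contact_force: [0.2, 0.8, -0.8]
opening: 0.471
finger_force: 30.0
```

```bash
python3 - <<'E'
from h import *
st()
E
```

```text
t 20.35 pos [ 0.4335 -0.1357  0.0946] yawY 5.5 tilt [-0.02  0.14] op 0.471 F [ 0.2  0.8 -0.8] q7 -0.19 ff 29.989898605272174
```

Call:
step_arm(increments=[[[0,0,-1],[0,0,0]],[[0,0,-1.5],[0,0,0]],[[0,0,-1.5],[0,0,0]],[[0,0,-1],[0,0,0]],[[0,0,-0.8],[0,0,0]],[[0,0,-0.5],[0,0,0]],[[0,0,-0.3],[0,0,0]],[[0,0,-0.2],[0,0,0]],[[0,0,-0.1],[0,0,0]],[[0,0,0],[0,0,0]]])

```text
clock: 21.35
tool_pos: [0.4335, -0.1357, 0.0254]
eef_rot: [0.672, 0.74, 0.001, -0.001]
contact_force: [-0.3, -0.5, -1.1]
opening: 0.472
finger_force: 30.0
```

Call:
step_arm(increments=[[[0,0,0],[0,0,0]],[[0,0,0],[0,0,0]],[[0,0,0],[0,0,0]],[[0,0,0],[0,0,0]],[[0,0,0],[0,0,0]],[[0,0,0],[0,0,0]],[[0,0,0],[0,0,0]],[[0,0,0],[0,0,0]],[[0,0,0],[0,0,0]],[[0,0,0],[0,0,0]]], fingers=1)

```text
clock: 22.35
tool_pos: [0.4333, -0.1357, 0.0253]
eef_rot: [0.672, 0.74, 0.001, -0.001]
contact_force: [0.3, -0.2, 0.1]
opening: 1.002
finger_force: 0.0
```

Call:
step_arm(increments=[[[0,0,1],[0,0,0]],[[0,0,3],[0,0,0]],[[0,0,3],[0,0,0]],[[0,0,3],[0,0,0]],[[0,0,3],[0,0,0]],[[0,0,3],[0,0,0]],[[0,0,3],[0,0,0]],[[0,0,3],[0,0,0]],[[0,0,0],[0,0,0]],[[0,0,0],[0,0,0]]])

```text
clock: 23.35
tool_pos: [0.4331, -0.136, 0.2454]
eef_rot: [0.673, 0.74, 0.001, -0.001]
contact_force: [0.6, 0.4, -0.9]
opening: 1.002
finger_force: 0.0
```

```bash
python3 - <<'E'
from h import *
st();C=cal("wrist");im,D=r.snapshot("wrist")
P=pts(C,D);Z=P[...,2];h=cv2.cvtColor(im,cv2.COLOR_RGB2HSV);m=((Z>.042)&(Z<.06)&(abs(P[...,0]-.433)<.07)&(abs(P[...,1]+.136)<.12)).astype(np.uint8)
m=cv2.morphologyEx(m,cv2.MORPH_OPEN,np.ones((5,5)))
k=max(cv2.findContours(m,0,2)[0],key=cv2.contourArea);print("blk",cv2.minAreaRect(np.array([ray(C,u,v,.05)[:2] for u,v in k[:,0]],np.float32)),np.median(Z[m>0]))
m=((h[...,2]<62)&(Z>.004)&(Z<.02)&(abs(P[...,0]-.433)<.06)&(abs(P[...,1]+.136)<.11)).astype(np.uint8)
k=np.vstack([x for x in cv2.findContours(m,0,2)[0] if cv2.contourArea(x)>60])
print("board",cv2.minAreaRect(np.array([ray(C,u,v,.012)[:2] for u,v in k[:,0]],np.float32)))
im,D=r.snapshot("top");C=cal("top");g=cv2.cvtColor(im,cv2.COLOR_RGB2GRAY)
w=cv2.erode((cv2.cvtColor(im,cv2.COLOR_RGB2HSV)[...,2]<200).astype(np.uint8),None)
m=np.zeros(g.shape,np.uint8);m[184:202,304:338]=g[184:202,304:338]>90
k=np.vstack(cv2.findContours(m,0,2)[0]);print("bolt",cv2.minAreaRect(np.array([ray(C,u,v,.02)[:2] for u,v in k[:,0]],np.float32)))
E
```

```text
t 23.35 pos [ 0.4331 -0.136   0.2454] yawY 5.5 tilt [-0.03  0.11] op 1.002 F [ 0.6  0.4 -0.9] q7 -0.14 ff 0.0
blk ((0.43283843994140625, -0.1360800564289093), (0.04168851301074028, 0.15811876952648163), 5.2107062339782715) 0.05125074148170279
board ((0.4340243637561798, -0.13531851768493652), (0.055311188101768494, 0.17335139214992523), 5.294986248016357)
bolt ((0.6234425902366638, -0.28585782647132874), (0.06557940691709518, 0.059224508702754974), 82.28728485107422)
```

The long block sits within about 1 mm of the board centre and is aligned. Now the bolt.

Call:
step_arm(increments=[[[1,-0.6,0],[0,0,0]],[[2,-1.3,0],[0,0,0]],[[2,-1.3,0],[0,0,0]],[[2,-1.3,0],[0,0,0]],[[2,-1.4,0],[0,0,0]],[[2,-1.4,0],[0,0,0]],[[2,-1.4,-1],[0,0,0]],[[2,-1.3,-1],[0,0,0]],[[2,-1.3,-1],[0,0,0]],[[2,-1.3,0],[0,0,0]]])

```text
clock: 24.45
tool_pos: [0.6221, -0.2617, 0.2113]
eef_rot: [0.672, 0.74, -0.001, -0.004]
contact_force: [0.1, 0.8, 0.5]
opening: 1.002
finger_force: 0.0
```

```bash
python3 - <<'E'
from h import *
st();C=cal("wrist");im,D=r.snapshot("wrist");save("w4",im)
P=pts(C,D);Z=P[...,2];h=cv2.cvtColor(im,cv2.COLOR_RGB2HSV)
near=(abs(P[...,0]-.616)<.09)&(abs(P[...,1]+.26)<.09)
m=((h[...,2]<62)&near&(Z<.02)).astype(np.uint8);m=cv2.morphologyEx(m,cv2.MORPH_OPEN,np.ones((3,3)))
k=max(cv2.findContours(m,0,2)[0],key=cv2.contourArea);print("board",cv2.minAreaRect(np.array([ray(C,u,v,.012)[:2] for u,v in k[:,0]],np.float32)))
hull=np.zeros_like(m);cv2.fillConvexPoly(hull,cv2.convexHull(k),1);hull=cv2.erode(hull,np.ones((9,9)))
b=((h[...,2]>95)&(hull>0)).astype(np.uint8);b=cv2.morphologyEx(b,cv2.MORPH_CLOSE,np.ones((5,5)))
k=max(cv2.findContours(b,0,2)[0],key=cv2.contourArea);w=np.array([ray(C,u,v,.02)[:2] for u,v in k[:,0]],np.float32)
rc=cv2.minAreaRect(w);print("bolt",rc,cv2.boundingRect(k),Z[b>0].max())
# width profile along axis
ys,xs=np.nonzero(b);q=np.array([ray(C,u,v,.02)[:2] for u,v in zip(xs,ys)]);c=np.array(rc[0]);_,_,V=np.linalg.svd(q-q.mean(0),full_matrices=False)
a=V[0];print("axis",a.round(3),np.degrees(np.arctan2(a[1],a[0])));s=(q-c)@a;t=(q-c)@V[1]
for lo in np.arange(-.035,.035,.007):
    i=(s>=lo)&(s<lo+.007)
    if i.sum()>3:print(lo.round(3),t[i].min().round(4),t[i].max().round(4))
E
```

```text
t 24.45 pos [ 0.6221 -0.2617  0.2113] yawY 5.5 tilt [-0.43  0.22] op 1.002 F [0.1 0.8 0.5] q7 0.08 ff 0.0
board ((0.6187340617179871, -0.2619103789329529), (0.09701789170503616, 0.0951724499464035), 75.5074234008789)
bolt ((0.6279350519180298, -0.2670009136199951), (0.06801852583885193, 0.018582265824079514), 83.57830810546875) (276, 154, 26, 60) 0.3588804045568628
axis [-0.12  -0.993] -96.87431047645273
-0.035 -0.0091 0.0091
-0.028 -0.0085 0.0084
-0.021 -0.005 0.0044
-0.014 -0.0049 0.0046
-0.007 -0.0048 0.0045
-0.0 -0.0049 0.0052
0.007 -0.0089 0.0086
0.014 -0.0094 0.0092
0.021 -0.0061 0.0053
0.028 -0.0049 0.0049
```

View pics/w4.png

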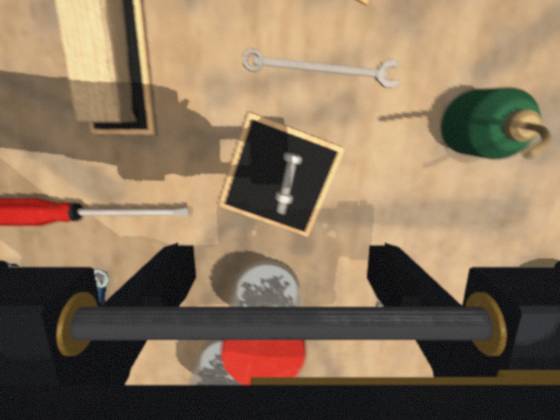

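The wrist view shows the bolt running from (292,157) to (282,212) on the square board, with the head at the lower end or the upper one. The width profile gives wide parts at s −0.035…−0.022 and +0.006…+0.02, with bare shank between. I'll check which is the head in an enlargement while moving the hand closer.

```bash
python3 - <<'E'
import cv2
im=cv2.imread("pics/w4.png");cv2.imwrite("pics/w4c.png",cv2.resize(im[140:225,240:330],None,fx=6,fy=6,interpolation=cv2.INTER_CUBIC))
E
```

Call:
step_arm(increments=[[[0.7,0.3,-1],[0,0,-4]],[[0,0,-2],[0,0,-4]],[[0,0,-2.5],[0,0,-4]],[[0,0,-2.5],[0,0,0]],[[0,0,-2.5],[0,0,0]],[[0,0,-2],[0,0,0]],[[0,0,-1],[0,0,0]],[[0,0,-0.5],[0,0,0]],[[0,0,0],[0,0,0]],[[0,0,0],[0,0,0]]])

```text
clock: 25.5
tool_pos: [0.6309, -0.2588, 0.0761]
eef_rot: [0.746, 0.666, 0.001, -0.001]
contact_force: [-0.7, 0.8, -0.2]
opening: 0.995
finger_force: 0.0
```

```bash
python3 - <<'E'
from h import *
st()
E
```

```text
t 25.5 pos [ 0.6309 -0.2588  0.0761] yawY -6.5 tilt [0.05 0.13] op 0.995 F [-0.7  0.8 -0.2] q7 -0.17 ff 0.0
```

View pics/w4c.png

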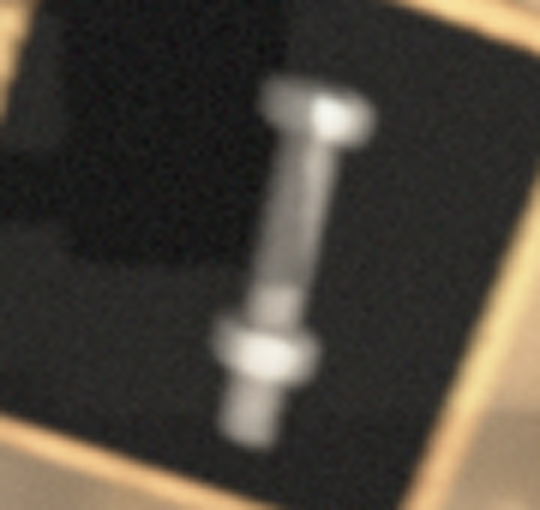

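The crop shows the head at the top (315,110), a nut at (265,350) and clear shank between them; I'll grip that shank.

Call:
step_arm(increments=[[[-0.2,-0.1,-1],[0,0,0]],[[0,0,-1.5],[0,0,0]],[[0,0,-1.5],[0,0,0]],[[0,0,-1],[0,0,0]],[[0,0,-0.6],[0,0,0]],[[0,0,-0.4],[0,0,0]],[[0,0,-0.2],[0,0,0]],[[0,0,0],[0,0,0]],[[0,0,0],[0,0,0]],[[0,0,0],[0,0,0]]])

```text
clock: 26.5
tool_pos: [0.6286, -0.2598, 0.0138]
eef_rot: [0.746, 0.666, 0.001, -0.001]
contact_force: [-0.4, 0.2, 0.2]
opening: 0.999
finger_force: 0.0
```

Call:
step_arm(increments=[[[0,0,0],[0,0,0]],[[0,0,0],[0,0,0]],[[0,0,0],[0,0,0]],[[0,0,0],[0,0,0]],[[0,0,0],[0,0,0]],[[0,0,0],[0,0,0]],[[0,0,0],[0,0,0]],[[0,0,0],[0,0,0]],[[0,0,0],[0,0,0]],[[0,0,0],[0,0,0]]], fingers=0, grip_force=20)

```text
clock: 27.5
tool_pos: [0.6281, -0.2597, 0.0133]
eef_rot: [0.746, 0.666, 0.001, -0.001]
contact_force: [-0.7, 0.3, -0.3]
opening: 0.117
finger_force: 0.3
```

```bash
python3 - <<'E'
from h import *
st()
E
```

```text
t 27.5 pos [ 0.6281 -0.2597  0.0133] yawY -6.5 tilt [-0.05  0.16] op 0.117 F [-0.7  0.3 -0.3] q7 -0.2 ff 0.2842331863939762
```

Call:
step_arm(increments=[[[0,0,0],[0,0,0]],[[0,0,0],[0,0,0]],[[0,0,0],[0,0,0]],[[0,0,0.5],[0,0,0]],[[0,0,1],[0,0,0]],[[0,0,2],[0,0,0]],[[0,0,3],[0,0,0]],[[0,0,3],[0,0,0]],[[0,0,2.5],[0,0,0]],[[0,0,0],[0,0,0]]])

```text
clock: 28.5
tool_pos: [0.6313, -0.2603, 0.1383]
eef_rot: [0.746, 0.666, 0.003, 0.002]
contact_force: [0.3, 0.9, 0.2]
opening: 0.101
finger_force: 20.0
```

```bash
python3 - <<'E'
from h import *
st()
im,D=r.snapshot("scene");save("s3",cv2.resize(im[130:330,150:430],None,fx=2.5,fy=2.5))
im,D=r.snapshot("top");C=cal("top");h=cv2.cvtColor(im,cv2.COLOR_RGB2HSV)
m=np.zeros(D.shape,np.uint8);m[180:228,136:190]=(h[...,2]<62)[180:228,136:190];m=cv2.morphologyEx(m,cv2.MORPH_OPEN,np.ones((3,3)))
k=max(cv2.findContours(m,0,2)[0],key=cv2.contourArea);w=np.array([ray(C,u,v,.012)[:2] for u,v in k[:,0]],np.float32)
print("hex",cv2.minEnclosingCircle(w),cv2.minAreaRect(w),cv2.contourArea(w))
H=cv2.approxPolyDP(cv2.convexHull(w),.012,True)[:,0];print(H.round(3).tolist())
E
```

```text
t 28.5 pos [ 0.6313 -0.2603  0.1383] yawY -6.5 tilt [0.45 0.03] op 0.101 F [0.3 0.9 0.2] q7 -0.14 ff 19.999806582927704
hex ((0.6398249864578247, 0.261798620223999), 0.05774030089378357) ((0.6396737098693848, 0.26187849044799805), (0.1092795878648758, 0.10043341666460037), 3.726245164871216) 0.008114170403603183
[[0.6940000057220459, 0.26600000262260437], [0.6639999747276306, 0.31299999356269836], [0.6079999804496765, 0.3100000023841858], [0.5860000252723694, 0.25200000405311584], [0.6119999885559082, 0.21199999749660492], [0.6710000038146973, 0.21400000154972076]]
```

View pics/s3.png

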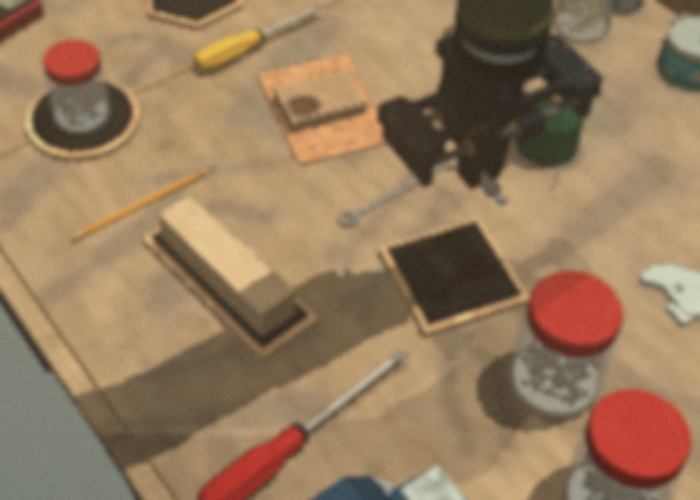

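The bolt is held level between the fingers at about (490,185), and the square board is empty. The jar is upright on the round board and the long block lies on the long board. The hex centre is (0.6395, 0.2615), so I'll carry the bolt there with the TCP at y 0.269.

Call:
step_arm(increments=[[[0,2,0],[0,0,0]],[[0,4,0],[0,0,0]],[[0.1,4,0],[0,0,0]],[[0.1,4,0],[0,0,0]],[[0.1,4,0],[0,0,0]],[[0.1,4,0],[0,0,0]],[[0.1,4,0],[0,0,0]],[[0.1,4,0],[0,0,0]],[[0.1,4,0],[0,0,0]],[[0.1,4,0],[0,0,0]]])

```text
clock: 29.6
tool_pos: [0.635, 0.1215, 0.1317]
eef_rot: [0.746, 0.666, -0.001, -0.002]
contact_force: [0.6, -0.4, 0.1]
opening: 0.099
finger_force: 20.0
```

Call:
step_arm(increments=[[[0,4,0],[0,0,0]],[[0,4,0],[0,0,0]],[[0,3.5,-1],[0,0,0]],[[0,2.4,-1],[0,0,0]],[[0,1,-1],[0,0,0]],[[0,0,-1],[0,0,0]],[[0,0,-1],[0,0,0]],[[0,0,-1],[0,0,0]],[[0,0,0],[0,0,0]],[[0,0,0],[0,0,0]]])

```text
clock: 30.6
tool_pos: [0.6366, 0.2681, 0.0731]
eef_rot: [0.747, 0.665, 0.0, -0.001]
contact_force: [-0.3, 1.0, 0.2]
opening: 0.096
finger_force: 20.0
```

```bash
python3 - <<'E'
from h import *
st()
E
```

```text
t 30.6 pos [0.6366 0.2681 0.0731] yawY -6.6 tilt [-0.04  0.12] op 0.096 F [-0.3  1.   0.2] q7 -0.88 ff 19.999857544898987
```

Call:
step_arm(increments=[[[0.3,0.1,-1],[0,0,0]],[[0,0,-1.5],[0,0,0]],[[0,0,-1.5],[0,0,0]],[[0,0,-0.8],[0,0,0]],[[0,0,-0.4],[0,0,0]],[[0,0,-0.3],[0,0,0]],[[0,0,-0.2],[0,0,0]],[[0,0,-0.1],[0,0,0]],[[0,0,-0.1],[0,0,0]],[[0,0,0],[0,0,0]]])

```text
clock: 31.6
tool_pos: [0.6394, 0.2704, 0.0145]
eef_rot: [0.746, 0.666, 0.001, -0.001]
contact_force: [-0.8, -1.2, -0.5]
opening: 0.096
finger_force: 20.0
```

Call:
step_arm(increments=[[[0,0,0],[0,0,0]],[[0,0,0],[0,0,0]],[[0,0,0],[0,0,0]],[[0,0,0],[0,0,0]],[[0,0,0],[0,0,0]],[[0,0,0],[0,0,0]],[[0,0,0],[0,0,0]],[[0,0,0],[0,0,0]],[[0,0,0],[0,0,0]],[[0,0,0],[0,0,0]]], fingers=1)

```text
clock: 32.6
tool_pos: [0.6393, 0.2703, 0.0143]
eef_rot: [0.746, 0.666, 0.001, -0.001]
contact_force: [0.1, 1.2, 0.0]
opening: 0.981
finger_force: 0.0
```

Call:
step_arm(increments=[[[0,0,1],[0,0,0]],[[0,0,3],[0,0,0]],[[0,0,3],[0,0,0]],[[0,0,3],[0,0,0]],[[0,0,3],[0,0,0]],[[0,0,3],[0,0,0]],[[0,0,3],[0,0,0]],[[0,0,1],[0,0,0]],[[0,0,0],[0,0,0]],[[0,0,0],[0,0,0]]])

```text
clock: 33.6
tool_pos: [0.6386, 0.2698, 0.2131]
eef_rot: [0.746, 0.666, -0.0, -0.001]
contact_force: [-0.9, 0.9, -0.2]
opening: 0.997
finger_force: 0.0
```

```bash
python3 - <<'E'
from h import *
st();C=cal("wrist");im,D=r.snapshot("wrist");save("w5",im)
P=pts(C,D);Z=P[...,2];h=cv2.cvtColor(im,cv2.COLOR_RGB2HSV)
near=(abs(P[...,0]-.64)<.09)&(abs(P[...,1]-.262)<.09)
m=((h[...,2]<62)&near&(Z<.02)).astype(np.uint8);m=cv2.morphologyEx(m,cv2.MORPH_OPEN,np.ones((3,3)))
k=max(cv2.findContours(m,0,2)[0],key=cv2.contourArea);print("board",cv2.minEnclosingCircle(np.array([ray(C,u,v,.012)[:2] for u,v in k[:,0]],np.float32)))
hull=np.zeros_like(m);cv2.fillConvexPoly(hull,cv2.convexHull(k),1);hull=cv2.erode(hull,np.ones((9,9)))
b=((h[...,2]>95)&(hull>0)).astype(np.uint8);b=cv2.morphologyEx(b,cv2.MORPH_CLOSE,np.ones((5,5)))
k=max(cv2.findContours(b,0,2)[0],key=cv2.contourArea);print("bolt",cv2.minAreaRect(np.array([ray(C,u,v,.02)[:2] for u,v in k[:,0]],np.float32)),np.median(Z[b>0]))
E
```

```text
t 33.6 pos [0.6386 0.2698 0.2131] yawY -6.5 tilt [-0.13  0.09] op 0.997 F [-0.9  0.9 -0.2] q7 -0.82 ff 0.0
board ((0.6398420929908752, 0.2599031925201416), 0.05776743218302727)
bolt ((0.6390924453735352, 0.2630874216556549), (0.06670764833688736, 0.017219629138708115), 83.97955322265625) 0.02376374017993888
```

The bolt lies about 3 mm from the hex board's middle. Now the flat block from the mat.

Call:
step_arm(increments=[[[0.1,-1.6,0],[0,0,8.2]],[[0.1,-2.7,0],[0,0,8.2]],[[0.1,-2.7,0],[0,0,8.2]],[[0.1,-2.7,0],[0,0,8.2]],[[0.1,-2.7,0],[0,0,8.2]],[[0.1,-2.7,0],[0,0,8.2]],[[0.1,-2.7,0],[0,0,8.2]],[[0.1,-2.7,0],[0,0,8.2]],[[0.1,-2.7,0],[0,0,8.2]],[[0.1,-2.7,0],[0,0,8.2]]])

```text
clock: 34.65
tool_pos: [0.6483, 0.01, 0.2123]
eef_rot: [0.123, 0.992, -0.001, -0.003]
contact_force: [-0.2, 0.2, -0.4]
opening: 0.999
finger_force: 0.0
```

```bash
python3 - <<'E'
from h import *
st();C=cal("wrist");im,D=r.snapshot("wrist");save("w6",im)
P=pts(C,D);Z=P[...,2];m=((Z>.014)&(Z<.032)&(abs(P[...,0]-.65)<.08)&(abs(P[...,1]-.01)<.08)).astype(np.uint8)
m=cv2.morphologyEx(m,cv2.MORPH_OPEN,np.ones((5,5)))
k=max(cv2.findContours(m,0,2)[0],key=cv2.contourArea);print(cv2.minAreaRect(np.array([ray(C,u,v,.022)[:2] for u,v in k[:,0]],np.float32)),np.median(Z[m>0]))
E
```

```text
t 34.65 pos [0.6483 0.01   0.2123] yawY 75.9 tilt [-0.35 -0.02] op 0.999 F [-0.2  0.2 -0.4] q7 0.71 ff 0.0
((0.6503914594650269, 0.008815363049507141), (0.05972796306014061, 0.08934566378593445), 75.70948028564453) 0.023166091522675646
```

Call:
step_arm(increments=[[[0.2,-0.1,-3],[0,0,0]],[[0,0,-3.5],[0,0,0]],[[0,0,-3.5],[0,0,0]],[[0,0,-3],[0,0,0]],[[0,0,-2.5],[0,0,0]],[[0,0,-2],[0,0,0]],[[0,0,-1.5],[0,0,0]],[[0,0,-0.8],[0,0,0]],[[0,0,-0.4],[0,0,0]],[[0,0,0],[0,0,0]]])

```text
clock: 35.7
tool_pos: [0.6515, 0.0105, 0.0125]
eef_rot: [0.126, 0.992, -0.0, -0.001]
contact_force: [-0.2, 0.0, 0.2]
opening: 0.999
finger_force: 0.0
```

Call:
step_arm(increments=[[[0,0,0],[0,0,0]],[[0,0,0],[0,0,0]],[[0,0,0],[0,0,0]],[[0,0,0],[0,0,0]],[[0,0,0],[0,0,0]],[[0,0,0],[0,0,0]],[[0,0,0],[0,0,0]],[[0,0,0],[0,0,0]],[[0,0,0],[0,0,0]],[[0,0,0],[0,0,0]]], fingers=0, grip_force=20)

```text
clock: 36.7
tool_pos: [0.6516, 0.0103, 0.0128]
eef_rot: [0.126, 0.992, -0.0, -0.001]
contact_force: [-1.3, -0.2, 4.7]
opening: 0.68
finger_force: 20.0
```

Call:
step_arm(increments=[[[0,0,1],[0,0,0]],[[0,0,2],[0,0,0]],[[0,0,2],[0,0,0]],[[0,0,2],[0,0,0]],[[0,0,2],[0,0,0]],[[0,0,1],[0,0,0]],[[0,0,0],[0,0,0]],[[0,0,0],[0,0,0]],[[0,0,0],[0,0,0]],[[0,0,0],[0,0,0]]])

```text
clock: 37.7
tool_pos: [0.6507, 0.0102, 0.1113]
eef_rot: [0.126, 0.992, -0.0, -0.002]
contact_force: [-0.5, -0.1, -0.3]
opening: 0.679
finger_force: 20.0
```

Placing with the hand's long side along y would bring it within about 8 mm of the big jar. I'll turn the block 90° on the way, which still leaves it square with the board.

Call:
step_arm(increments=[[[-0.3,-1.5,0],[0,0,-8]],[[-0.3,-2.7,0],[0,0,-8]],[[-0.3,-2.7,0],[0,0,-8]],[[-0.3,-2.7,0],[0,0,-8]],[[-0.3,-2.7,0],[0,0,-8]],[[-0.3,-2.7,0],[0,0,-8]],[[-0.3,-2.7,0],[0,0,-8]],[[-0.3,-2.7,0],[0,0,-8]],[[-0.3,-2.7,0],[0,0,-8]],[[-0.3,-2.7,0],[0,0,-8]]])

```text
clock: 38.7
tool_pos: [0.6207, -0.2485, 0.1115]
eef_rot: [0.736, 0.677, 0.0, -0.002]
contact_force: [0.5, 0.6, -0.5]
opening: 0.676
finger_force: 20.0
```

Call:
step_arm(increments=[[[-0.3,-1.4,0],[0,0,-5]],[[0,0,-1],[0,0,-5]],[[0,0,-1],[0,0,0]],[[0,0,-1],[0,0,0]],[[0,0,-1],[0,0,0]],[[0,0,-1],[0,0,0]],[[0,0,0],[0,0,0]],[[0,0,0],[0,0,0]],[[0,0,0],[0,0,0]],[[0,0,0],[0,0,0]]])

```text
clock: 39.7
tool_pos: [0.6187, -0.2618, 0.0629]
eef_rot: [0.791, 0.612, 0.001, -0.001]
contact_force: [0.2, -0.2, -0.0]
opening: 0.68
finger_force: 20.0
```

```bash
python3 - <<'E'
from h import *
st()
E
```

```text
t 39.7 pos [ 0.6187 -0.2618  0.0629] yawY -14.5 tilt [0.06 0.14] op 0.68 F [ 0.2 -0.2 -0. ] q7 -0.26 ff 19.997511506080627
```

Call:
step_arm(increments=[[[-0.1,0,-1],[0,0,0]],[[0,0,-1],[0,0,0]],[[0,0,-0.8],[0,0,0]],[[0,0,-0.5],[0,0,0]],[[0,0,-0.3],[0,0,0]],[[0,0,-0.2],[0,0,0]],[[0,0,-0.2],[0,0,0]],[[0,0,-0.1],[0,0,0]],[[0,0,0],[0,0,0]],[[0,0,0],[0,0,0]]])

```text
clock: 40.7
tool_pos: [0.6174, -0.2617, 0.0215]
eef_rot: [0.791, 0.612, 0.001, -0.001]
contact_force: [-0.0, 0.2, 0.4]
opening: 0.674
finger_force: 20.0
```

Call:
step_arm(increments=[[[0,0,0],[0,0,0]],[[0,0,0],[0,0,0]],[[0,0,0],[0,0,0]],[[0,0,0],[0,0,0]],[[0,0,0],[0,0,0]],[[0,0,0],[0,0,0]],[[0,0,0],[0,0,0]],[[0,0,0],[0,0,0]],[[0,0,0],[0,0,0]],[[0,0,0],[0,0,0]]], fingers=1)

```text
clock: 41.7
tool_pos: [0.6173, -0.2617, 0.0213]
eef_rot: [0.791, 0.612, 0.001, -0.001]
contact_force: [-0.3, -0.3, -0.1]
opening: 1.003
finger_force: 0.0
```

Call:
step_arm(increments=[[[0,0,1],[0,0,0]],[[0,0,3],[0,0,0]],[[0,0,3],[0,0,0]],[[0,0,3],[0,0,0]],[[0,0,3],[0,0,0]],[[0,0,3],[0,0,0]],[[0,0,3],[0,0,0]],[[0,0,2],[0,0,0]],[[0,0,0],[0,0,0]],[[0,0,0],[0,0,0]]])

```text
clock: 42.7
tool_pos: [0.617, -0.2617, 0.2315]
eef_rot: [0.791, 0.612, 0.001, -0.001]
contact_force: [-0.4, -0.2, -0.4]
opening: 0.998
finger_force: 0.0
```

```bash
python3 - <<'E'
from h import *
st();C=cal("wrist");im,D=r.snapshot("wrist")
P=pts(C,D);Z=P[...,2];h=cv2.cvtColor(im,cv2.COLOR_RGB2HSV);near=(abs(P[...,0]-.617)<.08)&(abs(P[...,1]+.261)<.08)
m=((Z>.023)&(Z<.04)&near).astype(np.uint8);m=cv2.morphologyEx(m,cv2.MORPH_OPEN,np.ones((5,5)))
k=max(cv2.findContours(m,0,2)[0],key=cv2.contourArea);print("blk",cv2.minAreaRect(np.array([ray(C,u,v,.03)[:2] for u,v in k[:,0]],np.float32)),np.median(Z[m>0]))
m=((h[...,2]<62)&(Z<.02)&near).astype(np.uint8)
k=np.vstack([x for x in cv2.findContours(m,0,2)[0] if cv2.contourArea(x)>60]);print("board",cv2.minAreaRect(np.array([ray(C,u,v,.012)[:2] for u,v in k[:,0]],np.float32)))
im,D=r.snapshot("scene");save("s4",cv2.resize(im[80:330,110:430],None,fx=2.4,fy=2.4))
E
```

```text
t 42.7 pos [ 0.617  -0.2617  0.2315] yawY -14.5 tilt [0.   0.14] op 0.998 F [-0.4 -0.2 -0.4] q7 -0.18 ff 0.0
blk ((0.6173772215843201, -0.2621065676212311), (0.08922413736581802, 0.05967159941792488), 75.68812561035156) 0.031157072101406433
board ((0.6170564293861389, -0.26106923818588257), (0.09536337107419968, 0.09718578308820724), 75.5079345703125)
```

View pics/s4.png

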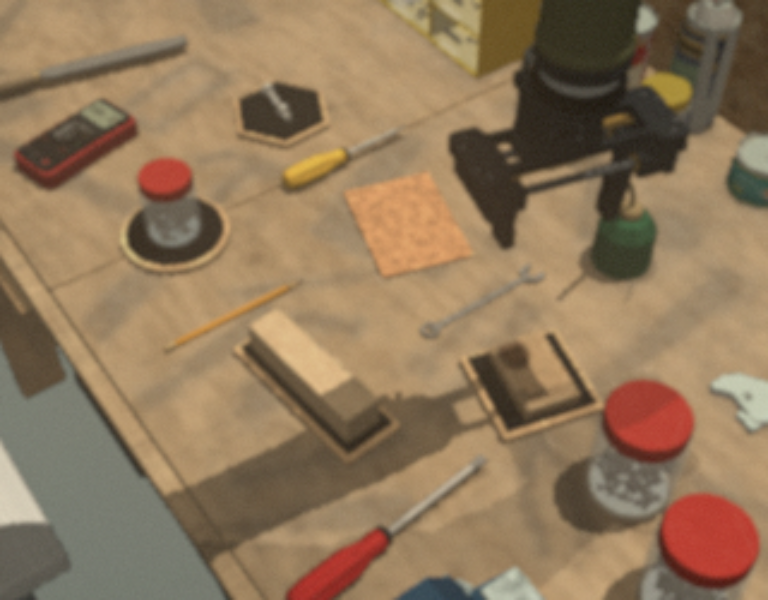

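The scene shows all four in place: jar upright on the round board (172,215), bolt on the hex board (278,102), long block along the long board (315,370) and flat block on the square board (535,385). All are within about 5 mm of centre, the mat is empty and the gripper is clear.

```bash
python3 -c "
from plant import r
print(r.finish_job())"
```

```text
the job is handed in; nothing more can be done
None
```

I handed the job in at about 43 s on the robot's clock: the jar, bolt, flat block and long block each lie on their own board, within about 5 mm of its middle, and the jar stayed upright throughout.

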